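Tip the spent tea light through the counter's waste flap

ROBOT

A 6-joint arm with a two-finger parallel gripper is mounted at the origin on a cart in front of the work surface, level with it; the furniture and walls round the work are solid. World frame = base frame: x ahead of the robot, y to its left, z up, the work surface at z = 0. Lengths are in mm, angles in rad, forces in N, time in s.
With the tool pointing down it reaches from about 350 to 975 mm from the base axis. Payload 4.9 kg.
Tool frame: the origin (TCP) lies on the centre line of the jaws, within the pads' length; the fingertips stand 17 mm ahead of it and the grasp point (between the pads) lies 2 mm behind it; z points along the fingers, y is the direction in which the jaws open and shut (so a half turn about z gives the same grasp; the last joint's range is limited). The gripper opens to 85 mm and grips with 20 to 120 N. Pads are 22 mm wide; open, the fingers measure 114 mm over their backs; the gripper's body (76 mm by 85 mm) begins 54 mm behind the grasp point. The pads swing forward as they close: fully open they stand 13 mm farther back than shut.
Start: joints at [1.158, 0.053, 1.613, -0, 1.476, -0.119], TCP at [180.985, 598.203, 248.304] pointing down, gripper open.
Joint ranges: [-3.01, 3.01], [-1.01, 2.22], [0.06, 2.58], [-1.02, 4.17], [0.09, 2.62], [-3.14, 3.14]. Speed limits (rad/s): [2.57, 2.57, 3.14, 3.14, 3.14, 3.14].

INTERFACE

Orientations are given as a 3x3 rotation matrix whose columns are the frame's x, y, z axes.
In Python, from workcell import arm gives the robot as it stands.
- The arm moves only by the tool step_arm, never from a script. Its argument "moves" is a list of rows, each an object of numbers: "dx", "dy", "dz": the shift along the tool's x, y, z as a fraction of full scale; "roll": the turn about the tool's z as a fraction of full scale. In form: [{"dx": .., "dy": .., "dz": .., "roll": ..}, ...]. A call has 1 to 10 rows; each row shifts and turns the commanded pose from where the row before left it, along the tool's axes as they then stand; what a row does not reach is not made up. Full scale, the value 1, is 30 mm for a shift and 180 degrees for a turn. A row lasts 1/10 s, in which the tool goes at most 50 mm and 8.59 degrees, less where a joint would pass 70% of its speed; a pose out of reach is approached as far as the arm can. A call with a number of a shift or a turn outside -1 to 1 is refused whole. A call with a gripper value outside its range is refused whole. "claw" is the opening, from 0 (shut) to 1 (fully open), set as the call begins (left out, the last holds). The fingers move at their own pace and stop on an object; the grip force is fixed at half the most. Time passes only in rows, so rows that do not move let the fingers close. It gives the time, the measured TCP pose, the force and the opening at its end, in the units of the state.
- arm.get_state(): the state, without advancing time (a new reading comes with each control period).
- arm.grab_frame(name): name is "side" or "top" or "wrist"; returns the picture (384x512x3 uint8, red, green, blue); there is no depth.
- arm.calibration(name): a dict with "fx", "fy", "cx", "cy" (pixels), "pose" (4x4, takes a point from camera to world coordinates). Camera axes: x right, y up, looking along -z (the intrinsics and any distortion apply to the point x, -y, -z); pixel columns grow to the right and rows downward; lengths in mm; the calibration is good to about 2 mm. A picture is of the moment at which its call begins: read the wrist's pose just before it. calibration takes no time and is no camera call; for the wrist camera it gives the pose at the moment of the call.
- arm.close_job(): hands the job in, once; it reports no verdict.
Trained networks look in the newest picture that a camera, given by its name, has taken for a name from the list of things; names that differ only in an ending like _2 or _b are one class to them, and where a whole thing is asked for, a point or a joint stands for the part that bears it (a point fixed in the world has none). Each returns a list of dicts, best first, with "confidence" (0 to 1); they miss things now and then, are a little off and sometimes report something else, mostly with a low value. They report only what shows in the picture. A call takes as long as a camera call. They do not tell look-alikes from the thing itself.
- arm.trace(camera, target): "pixels" (384x512 bool, what is visible of it) and "xy" ([column, row] as shares, 0 to 1, of the picture: columns of its width, rows of its height, amid what is visible of it).
- arm.spot_point(camera, target): "xy" ([column, row] as shares, 0 to 1, of the picture: columns of its width, rows of its height: a listed point, or the origin of a listed thing).
The state is a dict: "time_s": time; "joints": joint angles; "joint_velocities": joint speeds; "joint_torque": joint torques, N m; "position": TCP position; "tool_rot": TCP orientation; "contact_force": force on the tool from outside, world axes, zero at the start; "wrist_torque": the same for the moment, N m; "opening": finger opening in mm.
Only numpy, scipy, OpenCV 4.12 (cv2) and the standard library are available. Lean on these libraries where they do the work, as an engineer would, in place of code of your own. Each camera call takes 0.05 s, during which the arm holds its last target.

TASK

Push the spent tea light over the counter with your fingertips, never picking it up, until it lies on the steel flap of the waste bin, and take your hand off it. Then press the flap's hand lever all the way down so that the flap tips the tea light into the bin, and let the lever up slowly so that the flap settles shut without slamming. Leave everything else where it stands.

Things in the scene. Friction and masses are not known exactly. Their poses are not given: they have to be found in the camera images.
- tea_light: The spent tea light (the only candle on the counter): a low round metal cup, 38 mm across, 15 mm high, about 14 g, with green wax and a black wick. It stands on the counter to the left of, and partly in front of, the waste flap. Origin: centre of its underside.
- waste_bin: The waste bin let into a cut-out of the counter; fixed. Its brushed steel top plate, 236 mm (x) by 392 mm (y), is flush with the counter (at most 1 mm proud), so things slide onto it. The flap is the rectangle in its middle. Below, the bin is 183 (x) by 212 mm (y) inside and 163 mm deep. Origin: the plate's centre, z = 0; axes as the world's.
- flap_mid (a point): Centre of the top of the shut flap, level with the counter; it does not tip with the flap. The flap is 172 mm (x) by 202 mm (y), with a 5 mm gap round it. It lies shut by its own weight; a tea light anywhere on it does not move it. Fingertips 3 mm above it pass freely, but about 2 N down on its rear half tips it.
- bin_floor (a point): Centre of the bin's inner floor, 163 mm below the counter top, under the flap.
- waste_flap (a joint): Flap angle, rad: 0 shut, 1.05 fully tipped. It swings on a level axis along y under its centre: the front half (-x) rises, 75 mm at its edge, the rear half dips, and what lies on it slides off rearward into the bin. Flap angle = 2.1 x lever angle. Let go, it falls shut in under a second and hits its stop at 8 rad/s (a slam); under 2 rad/s over the last 0.25 rad is settling.
- flap_lever (a joint): Angle of the hand lever, rad: 0 up (flap shut), 0.5 fully down at its stop (flap fully tipped). Only the flap's weight brings it back up, following the hand. Pressing the pad down takes about 2 to 7 N.
- lever_pad (a point): Centre of the top of the lever's rubber pad, 40 x 32 mm, at the free end of the lever; moves with it. Up: 70 mm above the counter, 69 mm level distance from the pivot, sloping 0.5 rad with the free end uppermost. Down: 31 mm above the counter, 82 mm from the pivot, level. Use its position only; its path is an arc about the pivot.
- lever_base: The lever's steel bracket, foot 62 by 46 mm, 33 mm high, fixed to the counter in front of the waste flap. Origin on the counter, straight under the lever's pivot, which is 25 mm up. Its -x axis points level from the pivot towards the pad (roughly to the robot's right), its z axis up.
- tape_roll: Roll of adhesive tape lying flat, 96 mm across, 25 mm high, in front of the flap on the left: a bystander. Origin: centre of its underside.
- stapler: Desk stapler, 36 by 135 mm, 42 mm high, near the front left edge: a bystander. Origin: centre of its underside.
- match_box: Matchbox, 37 by 56 mm, 16 mm high, on the left behind the tea light: a bystander. Origin: centre of its underside.
- coasters: Stack of round cork coasters, 70 mm across, 19 mm high, behind the waste flap: a bystander. Origin: centre of its underside.
- bell: Dome-shaped desk bell, 84 mm across, 58 mm high, right of the lever: a bystander. Origin: centre of its underside.
- tips: Small open glass jar, 66 mm across, 79 mm high, right of the waste flap: a bystander. Origin: centre of its underside.
Things that resemble listed ones, but are neither listed nor needed, are in the scene too. Several things have the shape of the lever_base; the one meant has the colours described above.

How it is judged (in metres and radians):
On the way, in this order (a step that is already met when the one before it is completed fails the run):
1. the tea light lies on the shut flap, its centre within 70 mm (x) and 85 mm (y) of the flap's centre, not touched by the fingers (x of tea_light in the frame of flap_mid between -0.07 and 0.07 m and y of tea_light in the frame of flap_mid between -0.085 and 0.085 m and height (world z) of tea_light between -0.01 and 0.01 m and value of joint waste_flap below 0.05 rad and contact force between the fingers and tea_light below 0.05 N and linear speed of tea_light below 0.02 m/s), for 0.3 s.
2. the lever is pressed all the way down by the fingers and the tea light drops into the bin (value of joint waste_flap above 0.95 rad and contact force between the fingers and lever_base above 0.5 N and height (world z) of tea_light below -0.1 m), for 0.2 s.
At the end, for the whole second after the job is handed in: The tea light lies at rest in the bin (more than 100 mm below the counter top and within 145 mm, level distance, of the centre of its floor), the flap is shut (under 0.03 rad) and the lever fully up (under 0.02 rad) (value of joint waste_flap below 0.03 rad and value of joint flap_lever below 0.02 rad and height (world z) of tea_light below -0.1 m and horizontal distance between tea_light and bin_floor below 0.145 m and linear speed of tea_light below 0.02 m/s); the robot touches nothing.
It fails at once if the flap slams: faster than 2 rad/s over its last 0.25 rad (value of joint waste_flap below 0.25 rad and velocity of joint waste_flap below -2 rad/s).
It fails at once if the tea light is lifted: more than 15 mm off the counter while the flap is shut (height (world z) of tea_light above 0.015 m and value of joint waste_flap below 0.05 rad).
It fails at once if a bystander is moved by more than 20 mm (distance of any of tape_roll, stapler, match_box, coasters, bell, tips from where it was at the start of the episode above 0.02 m).
It also fails if it takes over 64 s, if anything falls off the work surface, if the arm or the gripper's body presses on something with over 40 N, if the wrist force passes 120 N, or if a joint passes its speed limit or range.

## Working session

There is one attempt and no reset: what is moved stays moved. The work goes in short steps, Python scripts to look and compute and a tool call to move; the robot and the scene stay as the last step left them, time stands still between calls to the robot, and variables do not carry over. Pictures are saved under pics/ and viewed, and the job is handed in when it is done.

Besides the shell and the picture viewer there is one more tool, called after "Request:" as name(argument=value, ...), one argument or row to a line, values as JSON. step_arm: Moves the arm, as the interface text tells. Shift numbers are shares of 30 mm and turn numbers shares of 180 degrees, none past 1 either way. Its arguments: {"type":"object","properties":{"moves":{"type":"array"},"claw":{"type":"number"}},"required":["moves"]}

```bash
mkdir -p pics; ls; cat > h.py <<'E'
from workcell import arm
import numpy as np, cv2
def save(cam,name):
    im=arm.grab_frame(cam); cv2.imwrite('pics/'+name,cv2.cvtColor(np.asarray(im),cv2.COLOR_RGB2BGR)); return im
def ray(cal,uv):
    d=np.array([(uv[0]-cal['cx'])/cal['fx'],-(uv[1]-cal['cy'])/cal['fy'],-1.])
    P=np.array(cal['pose']); return P[:3,3],P[:3,:3]@d
def onz(cal,uv,z=0):
    o,d=ray(cal,uv); return o+d*(z-o[2])/d[2]
def proj(cal,p):
    P=np.array(cal['pose']); q=P[:3,:3].T@(np.array(p)-P[:3,3])
    return np.array([cal['cx']+cal['fx']*q[0]/-q[2], cal['cy']+cal['fy']*-q[1]/-q[2]])
E
python3 - <<'E'
from h import *
for c in ['top','side','wrist']:
    cal=arm.calibration(c); print(c,{k:np.round(v,2).tolist() for k,v in cal.items()})
    save(c,c+'0.png')
for t in ['tea_light','waste_bin','flap_mid','lever_pad','lever_base','tape_roll','stapler','match_box','coasters','bell','tips']:
    for c in ['top','side']:
        cal=arm.calibration(c)
        r=arm.spot_point(c,t)[:3]
        print(t,c,[(round(x['confidence'],2),(np.array(x['xy'])*[512,384]).round(1).tolist(),onz(cal,np.array(x['xy'])*[512,384]).round(0).tolist()) for x in r])
s=arm.get_state();print(s)
E
```

```text
pics
top {'fx': 438.65, 'fy': 438.65, 'cx': 261.09, 'cy': 195.29, 'pose': [[-0.02, 0.99, -0.16, 412.35], [-1.0, -0.02, 0.0, 61.81], [-0.0, 0.16, 0.99, 1203.12], [0.0, 0.0, 0.0, 1.0]]}
side {'fx': 372.9, 'fy': 372.9, 'cx': 254.04, 'cy': 193.1, 'pose': [[-1.0, 0.04, -0.03, 573.69], [-0.05, -0.66, 0.75, 901.49], [0.01, 0.75, 0.66, 704.78], [0.0, 0.0, 0.0, 1.0]]}
wrist {'fx': 293.01, 'fy': 293.01, 'cx': 260.49, 'cy': 189.73, 'pose': [[0.29, -0.91, -0.3, 104.0], [0.96, 0.27, 0.09, 620.62], [-0.0, -0.32, 0.95, 372.46], [0.0, 0.0, 0.0, 1.0]]}
tea_light top [(0.47, [146.9, 206.0], [583.0, 375.0, 0.0])]
tea_light side [(0.76, [258.1, 269.1], [583.0, 362.0, 0.0])]
waste_bin top [(0.6, [244.2, 186.4], [632.0, 104.0, 0.0])]
waste_bin side [(0.65, [243.5, 193.5], [635.0, 97.0, 0.0])]
flap_mid top [(0.7, [241.3, 181.3], [647.0, 112.0, 0.0])]
flap_mid side [(0.96, [244.4, 195.7], [632.0, 106.0, 0.0])]
lever_pad top [(0.93, [380.3, 202.3], [579.0, -272.0, 0.0]), (0.83, [303.7, 245.5], [465.0, -55.0, 0.0]), (0.51, [244.8, 184.6], [638.0, 103.0, 0.0])]
lever_pad side [(0.83, [302.5, 143.8], [452.0, -1
[... 1128 characters left out ...]
  1.47601236e+00, -1.19002166e-01]), 'joint_velocities': array([ 0.00054426,  0.00028589, -0.00044085, -0.00056968,  0.00207041,
       -0.00031052]), 'joint_torque': array([ 4.56651023e-04, -3.93651402e+01, -3.70469713e+01, -7.45056104e-05,
        3.23826343e-04, -1.67018339e-05]), 'position': array([180.97992123, 598.19168297, 248.2966934 ]), 'tool_rot': array([[-9.57151949e-01,  2.89586164e-01, -1.28068675e-05],
       [ 2.89586164e-01,  9.57151949e-01, -2.88166742e-05],
       [ 3.91320805e-06, -3.12906275e-05, -1.00000000e+00]]), 'contact_force': array([ 0.1983767 ,  0.83058635, -1.10776672]), 'wrist_torque': array([ 0.00618291, -0.00087309, -0.0225565 ]), 'opening': 85.66867546577994}
```

View pics/top0.png

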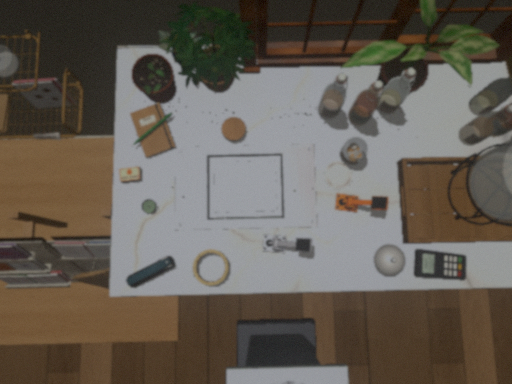

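View pics/side0.png

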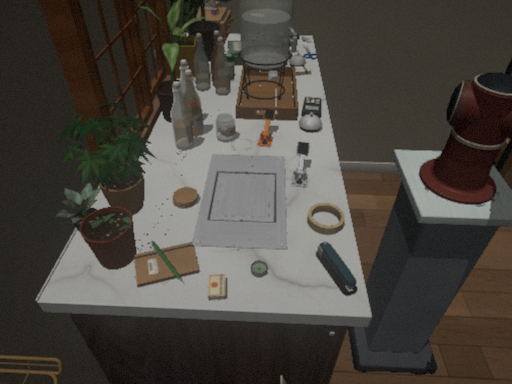

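```bash
python3 - <<'E'
import cv2,numpy as np
t=cv2.imread('pics/top0.png');s=cv2.imread('pics/side0.png')
a=cv2.resize(t[140:270,120:320],None,fx=4,fy=4,interpolation=cv2.INTER_CUBIC)
b=cv2.resize(s[120:290,190:350],None,fx=3.5,fy=3.5,interpolation=cv2.INTER_CUBIC)
cv2.imwrite('pics/tc.png',a);cv2.imwrite('pics/sc.png',b)
E
```

```text
(no output)
```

View pics/tc.png

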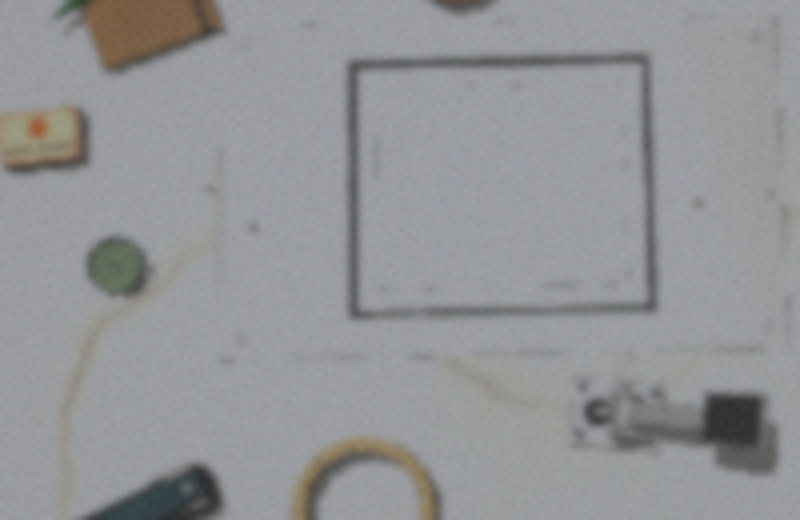

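View pics/sc.png

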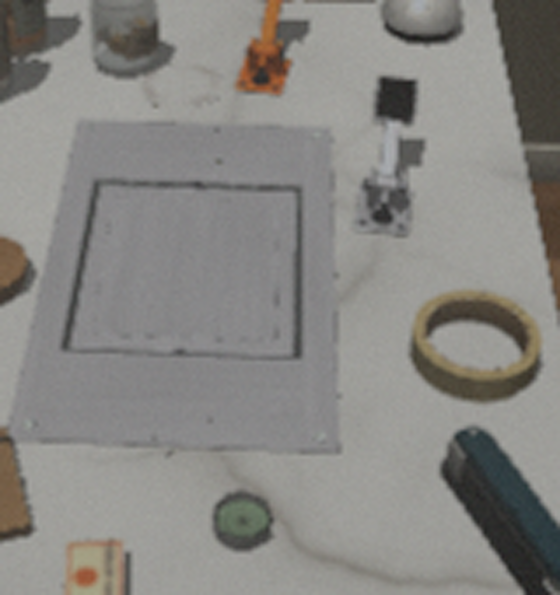

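View pics/wrist0.png

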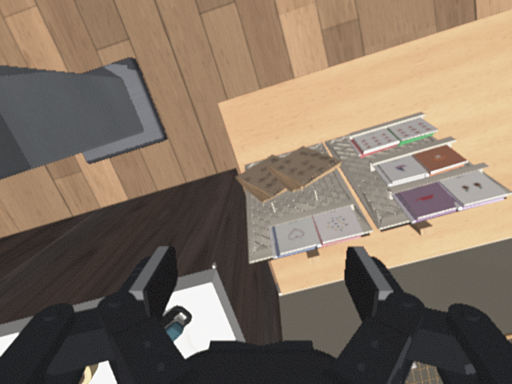

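```bash
python3 - <<'E'
from h import *
T=arm.calibration('top');S=arm.calibration('side')
tc=lambda u:(120+u[0]/4-.4,140+u[1]/4-.4); sc=lambda u:(190+u[0]/3.5-.4,120+u[1]/3.5-.4)
def tri(a,b):
    o1,d1=ray(T,a);o2,d2=ray(S,b);A=np.stack([d1,-d2],1);k=np.linalg.lstsq(A,o2-o1,rcond=None)[0]
    p,q=o1+k[0]*d1,o2+k[1]*d2; return ((p+q)/2).round(1),np.linalg.norm(p-q).round(1)
print('tea',tri(tc((117,265)),sc((242,518))),onz(T,tc((117,265)),15),onz(S,sc((242,518)),15))
for a,b in zip([(352,63),(648,58),(654,308),(353,314)],[(65,350),(96,183),(301,188),(299,355)]):
    print('flap',tri(tc(a),sc(b)),onz(T,tc(a)).round(1),onz(S,sc(b)).round(1))
print('pad',tri(tc((733,420)),sc((397,100))))
print('pad far edge', tri(tc((762,421)),sc((397,80))))
print('base foot',onz(T,tc((620,412)),3).round(1),onz(S,sc((385,212)),3).round(1))
print('tape',onz(T,tc((365,508)),25).round(1), onz(S,sc((476,337)),25).round(1))
print('box',onz(T,tc((40,135)),16).round(1))
E
```

```text
tea (array([581.9, 366.3,  10.9]), np.float64(0.2)) [581.3791599 365.2781674  15.       ] [581.73278153 369.50020965  15.        ]
flap (array([ 7.229e+02,  2.063e+02, -6.000e-01]), np.float64(1.9)) [723.7 206.2   0. ] [721.8 207.1   0. ]
flap (array([723.5,  -2.7,  -2.6]), np.float64(0.3)) [722.7  -2.5   0. ] [7.232e+02 5.000e-01 0.000e+00]
flap (array([544.3,  -1.3,   1.1]), np.float64(2.1)) [545.5  -1.5   0. ] [543.3  -2.4   0. ]
flap (array([545. , 205.7,   2.9]), np.float64(1.1)) [545.9 205.9   0. ] [544.3 202.9   0. ]
pad (array([463.9, -46.7,  65.7]), np.float64(1.3))
pad far edge (array([463.1, -64.5,  74.5]), np.float64(0.0))
base foot [474.5  24.    3. ] [471.7  30.7   3. ]
tape [413.7 195.3  25. ] [414.1 201.9  25. ]
box [673.1 419.9  16. ]
```

Request:
step_arm(
  moves=[
    {"roll": 0.0446},
    {"roll": 0.0446},
    {"roll": 0.0446},
    {"roll": 0.0446},
    {"roll": 0.0446},
    {"roll": 0.0446},
    {"roll": 0.0446},
    {"roll": 0.0446},
  ],
  claw=0.3,
)

```text
validation failed for argument at $.mo...
```

Request:
step_arm(
  moves=[
    {"dx": -0.417,"dy": 0.6},
    {"dx": -0.417,"dy": 0.6},
    {"dx": -0.417,"dy": 0.6},
    {"dx": -0.417,"dy": 0.6},
    {"dx": -0.417,"dy": 0.6},
    {"dx": -0.417,"dy": 0.6},
    {"dx": -0.417,"dy": 0.6},
    {"dx": -0.417,"dy": 0.6},
    {"dx": -0.417,"dy": 0.6},
    {"dx": -0.417,"dy": 0.6},
  ],
)

```text
validation failed for argument at $.mo...
```

Request:
step_arm(
  moves=[
    {"dx": -0.417,"dy": 0.6},
    {"dx": -0.417,"dy": 0.6},
    {"dx": -0.417,"dy": 0.6},
    {"dx": -0.417,"dy": 0.6},
    {"dx": -0.417,"dy": 0.6},
    {"dx": -0.417,"dy": 0.6},
    {"dx": -0.417,"dy": 0.6},
    {"dx": -0.417,"dy": 0.6},
    {"dx": -0.417,"dy": 0.6},
    {"dx": -0.417,"dy": 0.6},
  ],
)

```text
validation failed for argument at $.mo...
```

Request:
step_arm(
  moves=[
    {"dx": 0,"dy": 0,"dz": 0,"roll": 0.0446},
    {"dx": 0,"dy": 0,"dz": 0,"roll": 0.0446},
    {"dx": 0,"dy": 0,"dz": 0,"roll": 0.0446},
    {"dx": 0,"dy": 0,"dz": 0,"roll": 0.0446},
    {"dx": 0,"dy": 0,"dz": 0,"roll": 0.0446},
    {"dx": 0,"dy": 0,"dz": 0,"roll": 0.0446},
    {"dx": 0,"dy": 0,"dz": 0,"roll": 0.0446},
    {"dx": 0,"dy": 0,"dz": 0,"roll": 0.0446},
  ],
  claw=0.3,
)

```text
time_s: 2.05
position: [181.0, 598.2, 248.3]
tool_rot: [[-0.15, 0.989, -0.0], [0.989, 0.15, -0.0], [-0.0, -0.0, -1.0]]
contact_force: [0.0, -0.2, 0.3]
opening: 25.8
```

Request:
step_arm(
  moves=[
    {"dx": -0.417,"dy": 0.6,"dz": 0,"roll": 0},
    {"dx": -0.417,"dy": 0.6,"dz": 0,"roll": 0},
    {"dx": -0.417,"dy": 0.6,"dz": 0,"roll": 0},
    {"dx": -0.417,"dy": 0.6,"dz": 0,"roll": 0},
    {"dx": -0.417,"dy": 0.6,"dz": 0,"roll": 0},
    {"dx": -0.417,"dy": 0.6,"dz": 0,"roll": 0},
    {"dx": -0.417,"dy": 0.6,"dz": 0,"roll": 0},
    {"dx": -0.417,"dy": 0.6,"dz": 0,"roll": 0},
    {"dx": -0.417,"dy": 0.6,"dz": 0,"roll": 0},
    {"dx": -0.417,"dy": 0.6,"dz": 0,"roll": 0},
  ],
)

```text
time_s: 3.05
position: [379.0, 502.2, 248.4]
tool_rot: [[-0.155, 0.988, 0.0], [0.988, 0.155, 0.0], [0.0, 0.0, -1.0]]
contact_force: [0.4, -0.9, 0.3]
opening: 25.6
```

Request:
step_arm(
  moves=[
    {"dx": -0.417,"dy": 0.6,"dz": 0,"roll": 0},
    {"dx": -0.417,"dy": 0.6,"dz": 0,"roll": 0},
    {"dx": -0.417,"dy": 0.6,"dz": 0,"roll": 0},
    {"dx": -0.417,"dy": 0.6,"dz": 0,"roll": 0},
    {"dx": -0.417,"dy": 0.6,"dz": 0,"roll": 0},
    {"dx": -0.417,"dy": 0.6,"dz": 0,"roll": 0},
    {"dx": -0.417,"dy": 0.6,"dz": 0,"roll": 0},
    {"dx": -0.417,"dy": 0.6,"dz": 0,"roll": 0},
    {"dx": -0.417,"dy": 0.6,"dz": 0,"roll": 0},
    {"dx": 0,"dy": 0,"dz": 0,"roll": 0},
  ],
)

```text
time_s: 4.05
position: [558.5, 414.8, 248.0]
tool_rot: [[-0.153, 0.988, 0.001], [0.988, 0.153, -0.001], [-0.001, 0.0, -1.0]]
contact_force: [-0.1, 0.2, -0.8]
opening: 25.7
```

```bash
python3 - <<'E'
from h import *
c=arm.calibration('wrist'); save('wrist','w1.png'); print(arm.get_state()['position'])
for p in [(581.6,367,0),(581.6,367,15)]: print(proj(c,p))
r=arm.trace('wrist','tea_light')
for x in r: print(x['confidence'],np.array(x['xy'])*[512,384],onz(c,np.array(x['xy'])*[512,384],12))
E
```

```text
[557.22784244 415.59205874 248.01791589]
[271.09481141 194.31153654]
[271.50391203 198.1309489 ]
0.76 [270.2848 196.416 ] [579.91762364 368.0482506   12.        ]
```

View pics/w1.png

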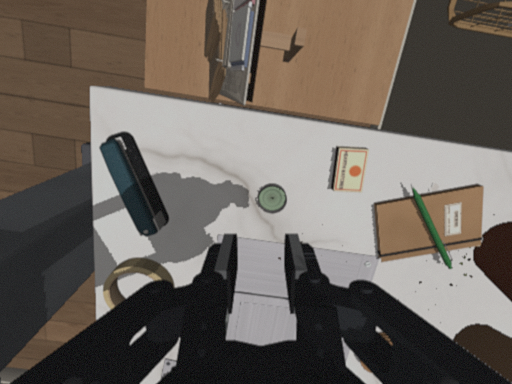

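Request:
step_arm(
  moves=[
    {"dx": -0.06,"dy": 0.14,"dz": 0.8,"roll": 0},
    {"dx": -0.06,"dy": 0.14,"dz": 0.8,"roll": 0},
    {"dx": -0.06,"dy": 0.14,"dz": 0.8,"roll": 0},
    {"dx": -0.06,"dy": 0.14,"dz": 0.8,"roll": 0},
    {"dx": 0,"dy": 0,"dz": 0.8,"roll": 0},
    {"dx": 0,"dy": 0,"dz": 0.8,"roll": 0},
    {"dx": 0,"dy": 0,"dz": 0.8,"roll": 0},
    {"dx": 0,"dy": 0,"dz": 0.8,"roll": 0},
    {"dx": 0,"dy": 0,"dz": 0,"roll": 0},
    {"dx": 0,"dy": 0,"dz": 0,"roll": 0},
  ],
)

```text
time_s: 5.15
position: [572.8, 412.4, 56.3]
tool_rot: [[-0.156, 0.988, -0.001], [0.988, 0.156, -0.0], [-0.0, -0.001, -1.0]]
contact_force: [0.4, -0.5, 0.5]
opening: 25.9
```

```bash
python3 - <<'E'
from h import *
c=arm.calibration('wrist'); save('wrist','w2.png'); print(arm.get_state()['position'],arm.get_state()['tool_rot'])
im=save('side','s2.png'); cv2.imwrite('pics/s2c.png',cv2.resize(cv2.cvtColor(im[150:300,180:330],cv2.COLOR_RGB2BGR),None,fx=4,fy=4))
r=arm.trace('wrist','tea_light')
for x in r: print(x['confidence'],np.array(x['xy'])*[512,384],onz(c,np.array(x['xy'])*[512,384],12))
E
```

```text
[573.77611171 412.82112659  57.68805207] [[-1.56128053e-01  9.87735916e-01  1.33822145e-03]
 [ 9.87736591e-01  1.56126944e-01  8.97229183e-04]
 [ 6.77293064e-04  1.46189294e-03 -9.99998702e-01]]
0.87 [260.4032 286.3872] [580.85982345 367.10893006  12.        ]
```

View pics/w2.png

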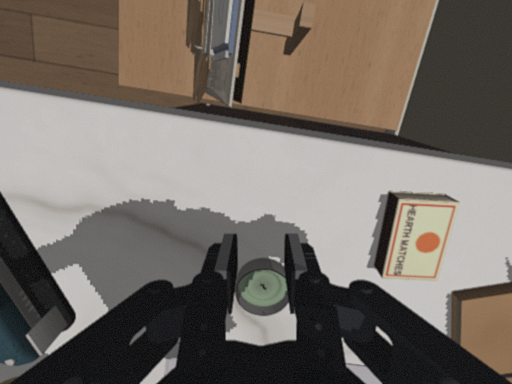

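View pics/s2c.png

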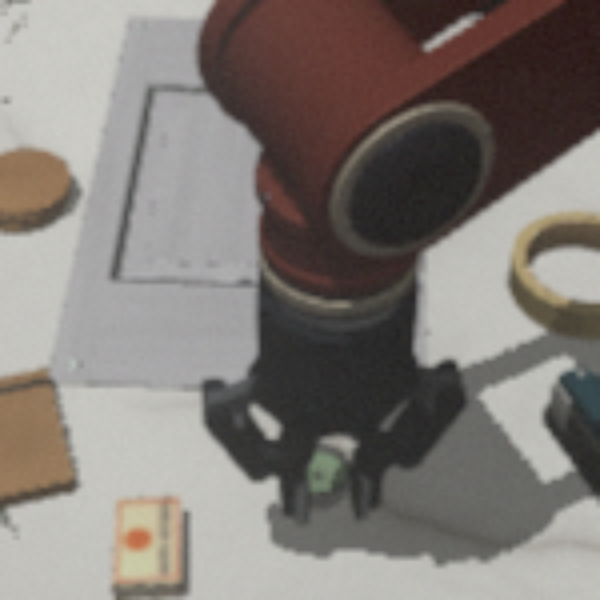

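Request:
step_arm(
  moves=[
    {"dx": 0,"dy": 0,"dz": 0.35,"roll": 0},
    {"dx": 0,"dy": 0,"dz": 0.35,"roll": 0},
    {"dx": 0,"dy": 0,"dz": 0.3,"roll": 0},
    {"dx": 0,"dy": 0,"dz": 0.17,"roll": 0},
    {"dx": 0,"dy": 0,"dz": 0,"roll": 0},
    {"dx": 0,"dy": 0,"dz": 0,"roll": 0},
  ],
)

```text
time_s: 5.9
position: [573.4, 412.0, 20.9]
tool_rot: [[-0.155, 0.988, -0.0], [0.988, 0.155, -0.0], [-0.0, -0.0, -1.0]]
contact_force: [0.2, 0.4, -0.2]
opening: 25.5
```

Request:
step_arm(
  moves=[
    {"dx": -0.15,"dy": 0,"dz": 0,"roll": 0},
    {"dx": -0.2,"dy": 0,"dz": 0,"roll": 0},
    {"dx": -0.2,"dy": 0,"dz": 0,"roll": 0},
    {"dx": -0.2,"dy": 0,"dz": 0,"roll": 0},
    {"dx": -0.2,"dy": 0,"dz": 0,"roll": 0},
    {"dx": -0.2,"dy": 0,"dz": 0,"roll": 0},
    {"dx": -0.2,"dy": 0,"dz": 0,"roll": 0},
    {"dx": -0.2,"dy": 0,"dz": 0,"roll": 0},
    {"dx": 0,"dy": 0,"dz": 0,"roll": 0},
  ],
)

```text
time_s: 6.8
position: [580.9, 365.3, 21.1]
tool_rot: [[-0.155, 0.988, -0.0], [0.988, 0.155, -0.0], [-0.0, -0.0, -1.0]]
contact_force: [0.5, 0.1, 0.1]
opening: 25.7
```

```bash
cat > look.py <<'E'
from h import *
import sys
n=sys.argv[1]
c=arm.calibration('wrist'); im=save('wrist',n+'w.png'); s=arm.get_state(); print(s['time_s'],s['position'],s['contact_force'])
r=arm.trace('wrist','tea_light')
for x in r: print(x['confidence'],np.array(x['xy'])*[512,384],onz(c,np.array(x['xy'])*[512,384],12))
im2=save('side',n+'s.png')
cv2.imwrite('pics/'+n+'.png',cv2.cvtColor(np.vstack([im[150:],im2[100:320]]),cv2.COLOR_RGB2BGR))
E
python3 look.py p1
```

```text
6.85 [580.78740707 365.6624805   21.15201051] [0.36718347 0.41165266 0.48047251]
0.63 [257.4848 293.7984] [583.93929201 340.78097843  12.        ]
```

View pics/p1.png

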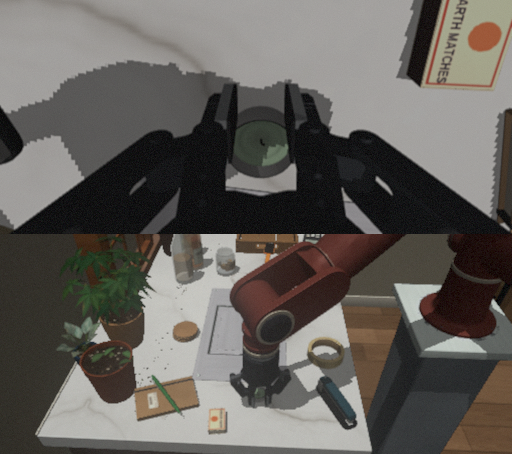

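Request:
step_arm(
  moves=[
    {"dx": -0.2,"dy": 0,"dz": 0,"roll": 0},
    {"dx": -0.25,"dy": 0,"dz": 0,"roll": 0},
    {"dx": -0.25,"dy": 0,"dz": 0,"roll": 0},
    {"dx": -0.25,"dy": 0,"dz": 0,"roll": 0},
    {"dx": -0.25,"dy": 0,"dz": 0,"roll": 0},
    {"dx": -0.25,"dy": 0,"dz": 0,"roll": 0},
    {"dx": -0.25,"dy": 0,"dz": 0,"roll": 0},
    {"dx": -0.25,"dy": 0,"dz": 0,"roll": 0},
    {"dx": -0.25,"dy": 0,"dz": 0,"roll": 0},
    {"dx": -0.2,"dy": 0,"dz": 0,"roll": 0},
  ],
)

```text
time_s: 7.95
position: [592.0, 294.3, 21.2]
tool_rot: [[-0.155, 0.988, 0.0], [0.988, 0.155, -0.0], [-0.0, 0.0, -1.0]]
contact_force: [-0.6, -0.2, 0.1]
opening: 25.8
```

```bash
python3 look.py p2
```

```text
8.0 [592.16510244 293.58565789  21.12643363] [0.06408158 0.06649959 0.45174794]
```

View pics/p2.png

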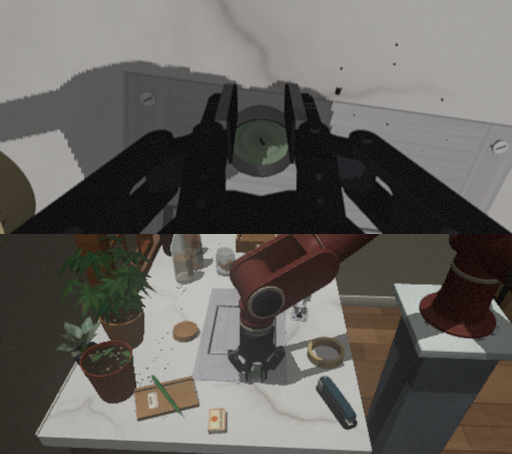

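Request:
step_arm(
  moves=[
    {"dx": -0.2,"dy": 0,"dz": 0,"roll": 0},
    {"dx": -0.25,"dy": 0,"dz": 0,"roll": 0},
    {"dx": -0.25,"dy": 0,"dz": 0,"roll": 0},
    {"dx": -0.25,"dy": 0,"dz": 0,"roll": 0},
    {"dx": -0.25,"dy": 0,"dz": 0,"roll": 0},
    {"dx": -0.25,"dy": 0,"dz": 0,"roll": 0},
    {"dx": -0.25,"dy": 0,"dz": 0,"roll": 0},
    {"dx": -0.25,"dy": 0,"dz": 0,"roll": 0},
    {"dx": -0.25,"dy": 0,"dz": 0,"roll": 0},
    {"dx": -0.25,"dy": 0,"dz": 0,"roll": 0},
  ],
)

```text
time_s: 9.1
position: [603.4, 221.7, 21.2]
tool_rot: [[-0.155, 0.988, 0.0], [0.988, 0.155, -0.0], [-0.0, 0.0, -1.0]]
contact_force: [-0.5, 0.4, 0.5]
opening: 25.5
```

Request:
step_arm(
  moves=[
    {"dx": -0.25,"dy": 0,"dz": 0,"roll": 0},
    {"dx": -0.25,"dy": 0,"dz": 0,"roll": 0},
    {"dx": -0.25,"dy": 0,"dz": 0,"roll": 0},
    {"dx": -0.25,"dy": 0,"dz": 0,"roll": 0},
    {"dx": -0.25,"dy": 0,"dz": 0,"roll": 0},
    {"dx": -0.25,"dy": 0,"dz": 0,"roll": 0},
    {"dx": -0.25,"dy": 0,"dz": 0,"roll": 0},
    {"dx": -0.2,"dy": 0,"dz": 0,"roll": 0},
    {"dx": -0.1,"dy": 0,"dz": 0,"roll": 0},
    {"dx": 0,"dy": 0,"dz": 0,"roll": 0},
  ],
)

```text
time_s: 10.1
position: [613.0, 161.2, 21.2]
tool_rot: [[-0.155, 0.988, 0.0], [0.988, 0.155, -0.0], [-0.0, 0.0, -1.0]]
contact_force: [-0.4, -0.3, -0.0]
opening: 25.2
```

```bash
python3 look.py p3
```

```text
10.15 [612.9455085  161.53264136  21.2367623 ] [-0.39354562  0.04016992  0.18235292]
0.76 [261.0176 290.1888] [617.63914115 139.30586375  12.        ]
```

View pics/p3.png

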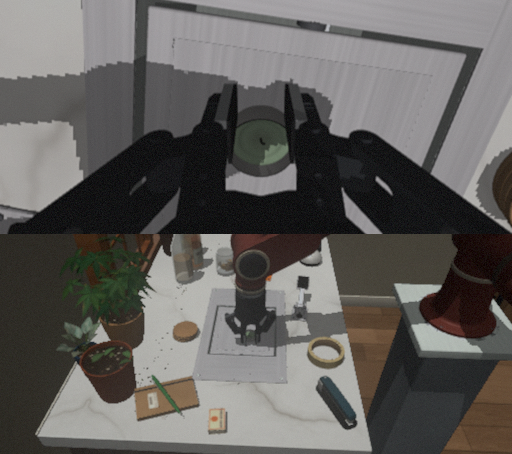

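Request:
step_arm(
  moves=[
    {"dx": -0.2,"dy": 0,"dz": 0,"roll": 0},
    {"dx": -0.2,"dy": 0,"dz": 0,"roll": 0},
    {"dx": -0.15,"dy": 0,"dz": 0,"roll": 0},
    {"dx": -0.05,"dy": 0,"dz": 0,"roll": 0},
    {"dx": 0,"dy": 0,"dz": 0,"roll": 0},
    {"dx": 0.1,"dy": 0,"dz": 0,"roll": 0},
    {"dx": 0.3,"dy": 0,"dz": 0,"roll": 0},
    {"dx": 0.5,"dy": 0,"dz": 0,"roll": 0},
    {"dx": 0.5,"dy": 0,"dz": 0,"roll": 0},
    {"dx": 0,"dy": 0,"dz": 0,"roll": 0},
  ],
)

```text
time_s: 11.25
position: [608.6, 187.9, 21.2]
tool_rot: [[-0.158, 0.987, -0.0], [0.987, 0.158, 0.0], [0.0, 0.0, -1.0]]
contact_force: [-0.1, -0.3, 0.3]
opening: 25.8
```

```bash
python3 look.py p4
```

```text
11.3 [608.76224826 186.93059126  21.16416697] [ 0.21050912 -0.64187254  0.32799883]
```

View pics/p4.png

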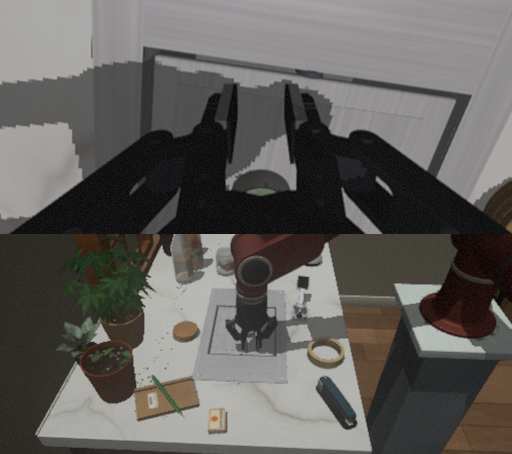

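Request:
step_arm(
  moves=[
    {"dx": 0,"dy": 0,"dz": -0.3,"roll": 0},
    {"dx": 0,"dy": 0,"dz": -0.6,"roll": 0},
    {"dx": 0,"dy": 0,"dz": -0.8,"roll": 0},
    {"dx": 0,"dy": 0,"dz": -0.8,"roll": 0},
    {"dx": 0,"dy": 0,"dz": -0.8,"roll": 0},
    {"dx": 0,"dy": 0,"dz": -0.8,"roll": 0},
    {"dx": 0,"dy": 0,"dz": -0.8,"roll": 0},
    {"dx": 0,"dy": 0,"dz": -0.5,"roll": 0},
    {"dx": 0,"dy": 0,"dz": 0,"roll": 0},
  ],
)

```text
time_s: 12.3
position: [611.1, 185.4, 187.8]
tool_rot: [[-0.155, 0.988, 0.007], [0.988, 0.155, 0.001], [0.0, 0.007, -1.0]]
contact_force: [0.2, 0.6, 0.1]
opening: 25.8
```

```bash
python3 look.py p5
```

```text
12.35 [610.03783937 185.27889618 185.29513542] [ 0.09331148 -0.41021969 -0.42296647]
0.68 [256.7168 228.5184] [619.48923407 119.60235548  12.        ]
```

View pics/p5.png

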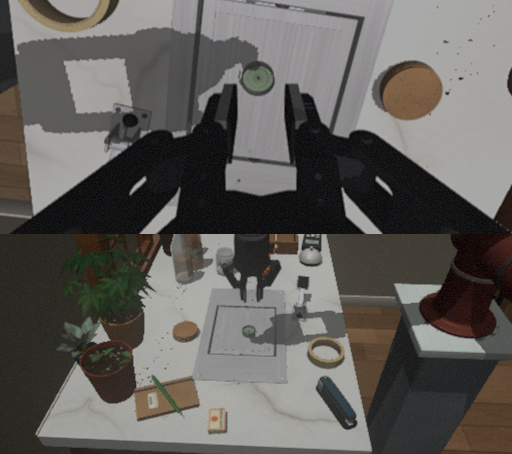

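Request:
step_arm(
  moves=[
    {"dx": -0.3,"dy": -0.3,"dz": 0,"roll": 0},
    {"dx": -0.7,"dy": -0.6,"dz": 0,"roll": 0},
    {"dx": -0.7,"dy": -0.6,"dz": 0,"roll": 0},
    {"dx": -0.7,"dy": -0.6,"dz": 0,"roll": 0},
    {"dx": -0.7,"dy": -0.6,"dz": 0,"roll": 0},
    {"dx": -0.7,"dy": -0.6,"dz": 0,"roll": 0},
    {"dx": -0.7,"dy": -0.6,"dz": 0,"roll": 0},
    {"dx": -0.7,"dy": -0.6,"dz": 0,"roll": 0},
    {"dx": -0.7,"dy": -0.6,"dz": 0,"roll": 0},
    {"dx": -0.7,"dy": -0.6,"dz": 0,"roll": 0},
  ],
  claw=0,
)

```text
time_s: 13.45
position: [469.0, -37.8, 181.6]
tool_rot: [[-0.155, 0.988, -0.003], [0.988, 0.155, 0.0], [0.001, -0.003, -1.0]]
contact_force: [-0.2, -0.9, -0.3]
opening: 0.2
```

Request:
step_arm(
  moves=[
    {"dx": -0.3,"dy": -0.3,"dz": 0,"roll": 0},
    {"dx": 0,"dy": 0,"dz": 0,"roll": 0},
    {"dx": 0,"dy": 0,"dz": 0,"roll": 0},
  ],
)

```text
time_s: 13.75
position: [463.4, -46.8, 182.8]
tool_rot: [[-0.155, 0.988, -0.0], [0.988, 0.155, 0.001], [0.001, -0.0, -1.0]]
contact_force: [0.4, 0.2, -0.0]
opening: -0.1
```

```bash
cat > lp.py <<'E'
from h import *
import sys
n=sys.argv[1]
c=arm.calibration('wrist'); im=save('wrist',n+'w.png'); s=arm.get_state(); print(s['time_s'],s['position'],s['contact_force'],s['opening'])
for x in arm.spot_point('wrist','lever_pad'): print('pad',x['confidence'],np.array(x['xy'])*[512,384],onz(c,np.array(x['xy'])*[512,384],70))
for x in arm.spot_point('wrist','lever_base'): print('base',x['confidence'],np.array(x['xy'])*[512,384],onz(c,np.array(x['xy'])*[512,384],0))
im2=save('side',n+'s.png'); r=im2[100:200,220:348]
cv2.imwrite('pics/'+n+'.png',cv2.cvtColor(np.vstack([im[:250],cv2.resize(r,(512,350))[:350]]),cv2.COLOR_RGB2BGR))
E
python3 lp.py l1
```

```text
13.8 [463.68189659 -46.56290617 182.95427572] [ 0.14139278  0.58932625 -0.43335717] 0.024890488518466026
pad 0.84 [263.2192 194.6112] [467.19643614 -49.65673373  70.        ]
base 0.89 [278.3744 109.4016] [472.39318145  19.12552415   0.        ]
base 0.66 [335.3088 288.6144] [ 580.35925877 -182.56019111    0.        ]
```

View pics/l1.png

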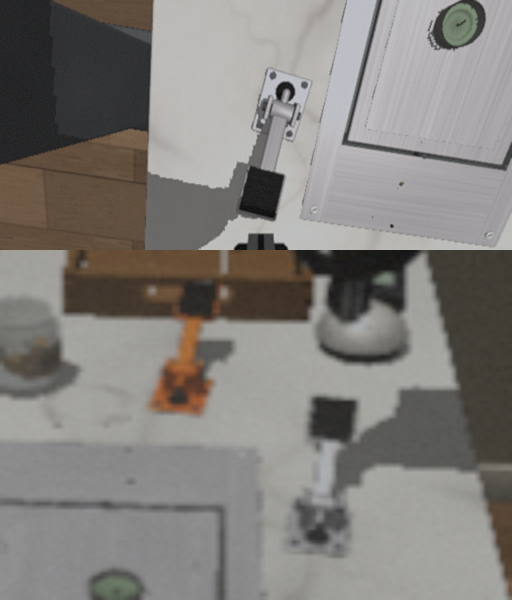

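Request:
step_arm(
  moves=[
    {"dx": -0.06,"dy": 0.05,"dz": 0.4,"roll": 0},
    {"dx": 0,"dy": 0,"dz": 0.5,"roll": 0},
    {"dx": 0,"dy": 0,"dz": 0.5,"roll": 0},
    {"dx": 0,"dy": 0,"dz": 0.5,"roll": 0},
    {"dx": 0,"dy": 0,"dz": 0.4,"roll": 0},
    {"dx": 0,"dy": 0,"dz": 0.3,"roll": 0},
    {"dx": 0,"dy": 0,"dz": 0,"roll": 0},
    {"dx": 0,"dy": 0,"dz": 0,"roll": 0},
  ],
)

```text
time_s: 14.75
position: [465.4, -48.7, 105.2]
tool_rot: [[-0.155, 0.988, -0.0], [0.988, 0.155, 0.0], [0.0, -0.0, -1.0]]
contact_force: [0.0, -0.3, 0.2]
opening: -0.1
```

```bash
python3 lp.py l2
```

```text
14.8 [465.75350671 -48.80103771 105.73555834] [ 0.28351624 -0.06647914 -0.16287713] 0.09362736721798301
pad 0.78 [256.512  231.8976] [463.90283167 -49.04887428  70.        ]
base 0.63 [286.208  110.5152] [475.16615021  20.68653682   0.        ]
base 0.42 [350.976  337.6896] [ 579.12931656 -184.54865236    0.        ]
```

View pics/l2.png

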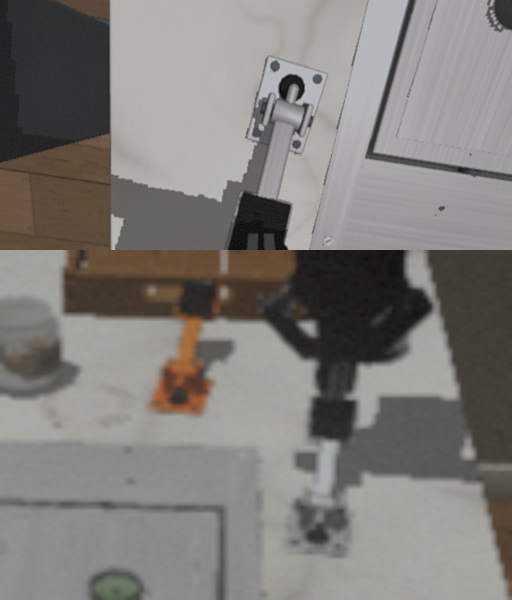

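View pics/l2w.png

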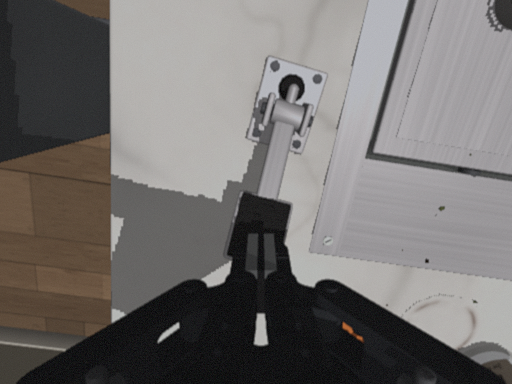

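Request:
step_arm(
  moves=[
    {"dx": 0,"dy": 0,"dz": 0.2,"roll": 0},
    {"dx": 0,"dy": 0,"dz": 0.2,"roll": 0},
    {"dx": -0.03,"dy": 0,"dz": 0.15,"roll": 0},
    {"dx": -0.05,"dy": 0,"dz": 0.15,"roll": 0},
    {"dx": 0,"dy": 0,"dz": 0,"roll": 0},
  ],
)

```text
time_s: 15.45
position: [465.9, -51.3, 84.2]
tool_rot: [[-0.155, 0.988, 0.0], [0.988, 0.155, -0.0], [-0.0, 0.0, -1.0]]
contact_force: [-0.3, 0.4, 4.3]
opening: 0.3
```

Request:
step_arm(
  moves=[
    {"dx": -0.05,"dy": 0,"dz": 0.1,"roll": 0},
    {"dx": -0.05,"dy": 0,"dz": 0.1,"roll": 0},
    {"dx": -0.05,"dy": 0,"dz": 0.1,"roll": 0},
    {"dx": -0.05,"dy": 0,"dz": 0.1,"roll": 0},
    {"dx": -0.04,"dy": 0,"dz": 0.1,"roll": 0},
    {"dx": -0.03,"dy": 0,"dz": 0.1,"roll": 0},
    {"dx": -0.02,"dy": 0,"dz": 0.1,"roll": 0},
    {"dx": -0.02,"dy": 0,"dz": 0.1,"roll": 0},
    {"dx": 0,"dy": 0,"dz": 0.1,"roll": 0},
    {"dx": 0,"dy": 0,"dz": 0.1,"roll": 0},
  ],
)

```text
time_s: 16.45
position: [467.5, -60.8, 54.2]
tool_rot: [[-0.156, 0.988, 0.001], [0.988, 0.156, -0.001], [-0.001, 0.001, -1.0]]
contact_force: [-1.5, -2.4, 4.7]
opening: -0.4
```

```bash
python3 lp.py l3
```

```text
16.5 [467.33416338 -60.62044844  53.710891  ] [-0.34879738 -2.05865388  2.89529322] 0.1423164716583531
pad 0.88 [253.2864 243.9936] [462.21653785 -41.51503748  70.        ]
base 0.68 [289.8944  94.6944] [472.99463422  19.85089939   0.        ]
```

View pics/l3.png

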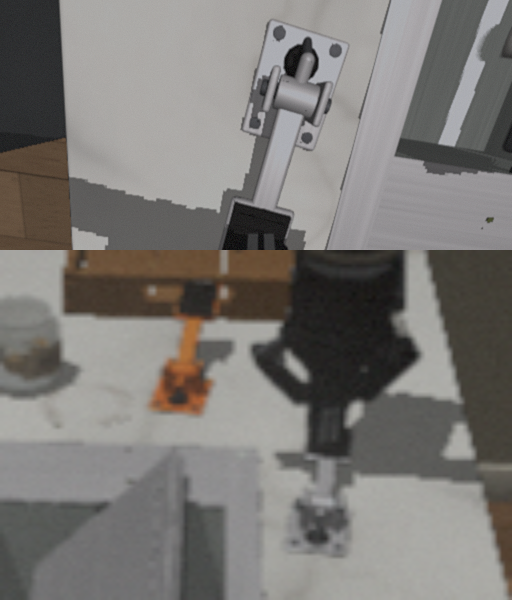

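Request:
step_arm(
  moves=[
    {"dx": 0,"dy": 0,"dz": 0.1,"roll": 0},
    {"dx": 0,"dy": 0,"dz": 0.08,"roll": 0},
    {"dx": 0,"dy": 0,"dz": 0.04,"roll": 0},
    {"dx": 0,"dy": 0,"dz": 0,"roll": 0},
  ],
)

```text
time_s: 17.05
position: [467.6, -60.4, 47.8]
tool_rot: [[-0.155, 0.988, 0.001], [0.988, 0.155, -0.0], [-0.001, 0.001, -1.0]]
contact_force: [-0.6, -1.5, 3.2]
opening: -0.5
```

Request:
step_arm(
  moves=[
    {"dx": 0,"dy": 0,"dz": 0.05,"roll": 0},
    {"dx": 0,"dy": 0,"dz": 0.03,"roll": 0},
    {"dx": 0,"dy": 0,"dz": 0,"roll": 0},
  ],
)

```text
time_s: 17.35
position: [467.8, -60.4, 47.6]
tool_rot: [[-0.156, 0.988, -0.001], [0.988, 0.156, -0.0], [0.0, -0.001, -1.0]]
contact_force: [-6.8, -1.1, 20.2]
opening: -0.2
```

At the stop (20 N). Hold briefly and look.

Request:
step_arm(
  moves=[
    {"dx": 0,"dy": 0,"dz": 0,"roll": 0},
    {"dx": 0,"dy": 0,"dz": 0,"roll": 0},
    {"dx": 0,"dy": 0,"dz": 0,"roll": 0},
    {"dx": 0,"dy": 0,"dz": 0,"roll": 0},
    {"dx": 0,"dy": 0,"dz": 0,"roll": 0},
  ],
)

```text
time_s: 17.85
position: [467.8, -60.4, 47.6]
tool_rot: [[-0.156, 0.988, -0.0], [0.988, 0.156, -0.0], [-0.0, -0.0, -1.0]]
contact_force: [-7.8, 0.5, 20.1]
opening: -0.3
```

```bash
python3 - <<'E'
from h import *
a=save('side','d1s.png');b=save('top','d1t.png');print(arm.get_state()['contact_force'])
for c in ('side','top'):
  for x in arm.trace(c,'tea_light'):
    uv=np.array(x['xy'])*[512,384]; print(c,x['confidence'],uv,onz(arm.calibration(c),uv,-150))
cv2.imwrite('pics/d1.png',cv2.cvtColor(np.hstack([cv2.resize(a[130:270,180:320],(400,400)),cv2.resize(b[130:270,180:320],(400,400))]),cv2.COLOR_RGB2BGR))
E
```

```text
[-7.38883417 -0.23327857 18.801751  ]
```

View pics/d1.png

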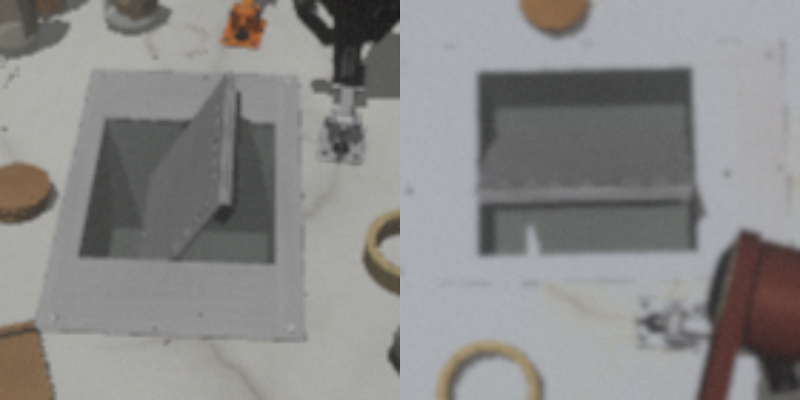

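Request:
step_arm(
  moves=[
    {"dx": 0,"dy": 0,"dz": -0.06,"roll": 0},
    {"dx": 0,"dy": 0,"dz": -0.06,"roll": 0},
    {"dx": 0,"dy": 0,"dz": -0.06,"roll": 0},
    {"dx": 0,"dy": 0,"dz": -0.06,"roll": 0},
    {"dx": 0.01,"dy": 0,"dz": -0.06,"roll": 0},
    {"dx": 0.01,"dy": 0,"dz": -0.06,"roll": 0},
    {"dx": 0.02,"dy": 0,"dz": -0.06,"roll": 0},
    {"dx": 0.02,"dy": 0,"dz": -0.06,"roll": 0},
    {"dx": 0.02,"dy": 0,"dz": -0.06,"roll": 0},
    {"dx": 0.02,"dy": 0,"dz": -0.06,"roll": 0},
  ],
)

```text
time_s: 19.05
position: [466.9, -57.4, 63.6]
tool_rot: [[-0.156, 0.988, 0.001], [0.988, 0.156, -0.001], [-0.001, 0.0, -1.0]]
contact_force: [1.5, -1.5, 4.7]
opening: -0.1
```

Request:
step_arm(
  moves=[
    {"dx": 0.02,"dy": 0,"dz": -0.06,"roll": 0},
    {"dx": 0.02,"dy": 0,"dz": -0.06,"roll": 0},
    {"dx": 0.02,"dy": 0,"dz": -0.06,"roll": 0},
    {"dx": 0.02,"dy": 0,"dz": -0.06,"roll": 0},
    {"dx": 0.03,"dy": 0,"dz": -0.06,"roll": 0},
    {"dx": 0.03,"dy": 0,"dz": -0.06,"roll": 0},
    {"dx": 0.03,"dy": 0,"dz": -0.06,"roll": 0},
    {"dx": 0.03,"dy": 0,"dz": -0.06,"roll": 0},
  ],
)

```text
time_s: 19.85
position: [465.8, -51.2, 77.8]
tool_rot: [[-0.155, 0.988, 0.0], [0.988, 0.155, 0.0], [0.0, 0.0, -1.0]]
contact_force: [2.1, 1.0, 4.8]
opening: 0.0
```

```bash
python3 lp.py l4
```

```text
19.9 [465.91248753 -51.09713124  78.15508158] [1.20636181 0.73790885 6.18202685] -0.31822696039262743
pad 0.94 [257.0752 251.4816] [464.54447716 -48.95439247  70.        ]
base 0.57 [288.6144 111.8976] [474.80155981  18.74067078   0.        ]
```

View pics/l4.png

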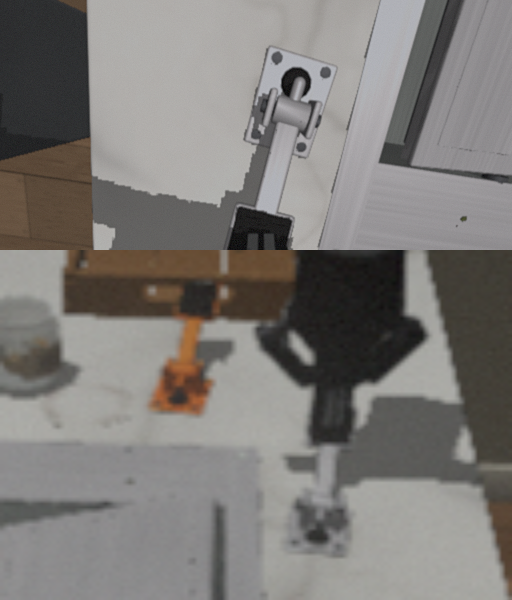

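Following well, contact kept, flap mostly shut. Continue even slower.

Request:
step_arm(
  moves=[
    {"dx": 0.02,"dy": 0,"dz": -0.04,"roll": 0},
    {"dx": 0.02,"dy": 0,"dz": -0.04,"roll": 0},
    {"dx": 0.02,"dy": 0,"dz": -0.04,"roll": 0},
    {"dx": 0.01,"dy": 0,"dz": -0.04,"roll": 0},
    {"dx": 0,"dy": 0,"dz": -0.04,"roll": 0},
    {"dx": 0,"dy": 0,"dz": -0.04,"roll": 0},
    {"dx": 0,"dy": 0,"dz": -0.04,"roll": 0},
    {"dx": 0,"dy": 0,"dz": -0.04,"roll": 0},
    {"dx": 0,"dy": 0,"dz": -0.04,"roll": 0},
    {"dx": 0,"dy": 0,"dz": -0.04,"roll": 0},
  ],
)

```text
time_s: 21.05
position: [464.7, -49.0, 89.2]
tool_rot: [[-0.155, 0.988, -0.002], [0.988, 0.155, 0.001], [0.001, -0.002, -1.0]]
contact_force: [0.6, 4.4, 2.2]
opening: -0.0
```

Request:
step_arm(
  moves=[
    {"dx": 0,"dy": 0,"dz": -0.04,"roll": 0},
    {"dx": 0,"dy": 0,"dz": -0.04,"roll": 0},
    {"dx": 0,"dy": 0,"dz": -0.04,"roll": 0},
    {"dx": 0,"dy": 0,"dz": -0.04,"roll": 0},
    {"dx": 0,"dy": 0,"dz": -0.04,"roll": 0},
    {"dx": 0,"dy": 0,"dz": -0.04,"roll": 0},
    {"dx": 0,"dy": 0,"dz": -0.04,"roll": 0},
    {"dx": 0,"dy": 0,"dz": -0.04,"roll": 0},
    {"dx": 0,"dy": 0,"dz": -0.04,"roll": 0},
    {"dx": 0,"dy": 0,"dz": -0.04,"roll": 0},
  ],
)

```text
time_s: 22.05
position: [465.4, -49.3, 101.7]
tool_rot: [[-0.155, 0.988, 0.0], [0.988, 0.155, -0.0], [-0.0, -0.0, -1.0]]
contact_force: [1.0, 0.5, -0.2]
opening: -0.1
```

Request:
step_arm(
  moves=[
    {"dx": 0,"dy": 0,"dz": -0.1,"roll": 0},
    {"dx": 0,"dy": 0,"dz": -0.4,"roll": 0},
    {"dx": 0,"dy": 0,"dz": -0.7,"roll": 0},
    {"dx": 0,"dy": 0,"dz": -0.7,"roll": 0},
    {"dx": 0,"dy": 0,"dz": -0.7,"roll": 0},
    {"dx": 0,"dy": 0,"dz": -0.7,"roll": 0},
    {"dx": 0,"dy": 0,"dz": -0.4,"roll": 0},
    {"dx": 0,"dy": 0,"dz": 0,"roll": 0},
    {"dx": 0,"dy": 0,"dz": 0,"roll": 0},
  ],
)

```text
time_s: 22.95
position: [465.2, -49.2, 212.3]
tool_rot: [[-0.155, 0.988, -0.0], [0.988, 0.155, 0.0], [0.0, -0.0, -1.0]]
contact_force: [0.3, -0.1, 0.2]
opening: 0.1
```

```bash
python3 - <<'E'
from h import *
a=save('side','f1s.png');b=save('top','f1t.png');print(arm.get_state()['contact_force'],arm.get_state()['time_s'])
for t in ['tape_roll','stapler','match_box','coasters','bell','tips']:
  r=arm.spot_point('side',t)[:1]; print(t,[(np.array(x['xy'])*[512,384]).round(1).tolist() for x in r])
cv2.imwrite('pics/f1.png',cv2.cvtColor(np.hstack([cv2.resize(a[110:270,180:340],(400,400)),cv2.resize(b[130:270,180:320],(400,400))]),cv2.COLOR_RGB2BGR))
E
python3 lp.py l5
```

```text
[-0.14344104  0.44270603  0.2636495 ] 23.05
tape_roll [[323.8, 220.8]]
stapler [[330.5, 273.5]]
match_box [[214.3, 285.3]]
coasters [[186.8, 198.7]]
bell [[312.8, 127.4]]
tips [[225.9, 138.1]]
23.4 [465.23037027 -49.21153727 212.19747728] [0.21219127 0.24804679 0.19095948] 0.056711476095890674
pad 0.84 [259.1744 181.0176] [464.75390873 -49.23611793  70.        ]
base 0.68 [275.9168 101.6832] [471.80046664  23.07829166   0.        ]
base 0.63 [327.2192 274.2144] [ 578.08484875 -184.69119528    0.        ]
```

View pics/f1.png

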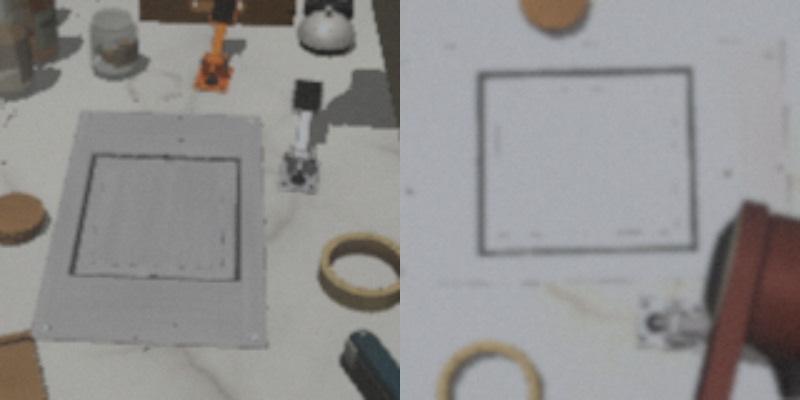

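View pics/l5.png

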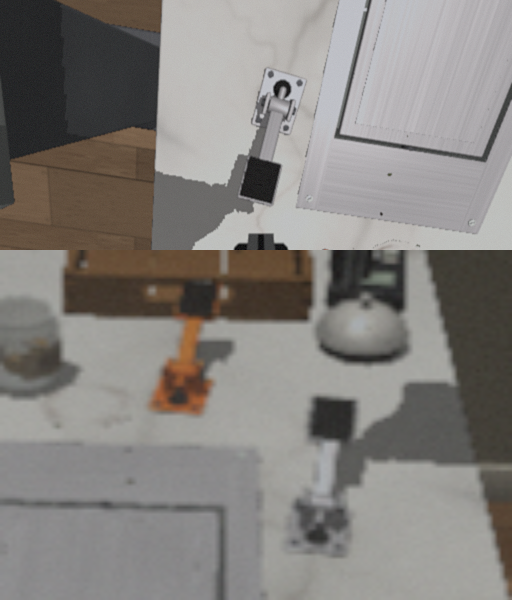

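```bash
python3 -c "
from workcell import arm
print(arm.close_job())"
```

```text
the job is handed in; nothing more can be done
None
```

The job is handed in at about 23 s of the 64 s allowed; no verdict was reported.

- **Pushing:** I pushed the tea light between the slightly open fingertips, without lifting it, onto the flap. It rested about 14 mm (x) and 17 mm (y) from the flap's centre, and I drew the hand back off it.
- **Pressing:** I pressed the steel lever's pad down to its stop, with about 20 N on it, and held it there for over half a second. The top and side views showed the flap fully tipped and no tea light on it.
- **Releasing:** I let the lever up at roughly 12–18 mm/s. The force readings showed the pad following the fingers for most of the way up, until the hand left it near the top.

**Last checks:** the pictures showed the flap shut and empty, the lever up at its starting place, and the hand clear at 212 mm. The bystanders were where they started, to within a few pixels in the side view.

**Not checked:** I never saw the tea light on the bin floor, because the flap hid it in both views. I infer it dropped in because it was gone from the flap and from the counter. The flap's closing speed was not read directly either; my estimate from the hand's speed is about 0.5 rad/s, against the limit of 2 rad/s.

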